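Sort the casts on the orthopaedic bench

ROBOT

A 6-joint arm with a two-finger parallel gripper is mounted at the origin on the work surface. World frame = base frame: x ahead of the robot, y to its left, z up, the work surface at z = 0. Lengths are in m, angles in rad, forces in N, time in s.
With the tool pointing down it reaches from about 0.3 to 0.825 m from the base axis. Payload 5.4 kg.
Tool frame: the origin (TCP) lies between the finger pads; the fingertips stand 19 mm ahead of it and the grasp point (between the pads) is the TCP; z points along the fingers, y is the line along which they close (so a half turn about z gives the same grasp; the last joint's range is limited). The gripper opens to 92 mm and grips with 3 to 60 N. Pads are 20 mm wide; open, the fingers measure 128 mm over their backs; the gripper's body (75 mm by 189 mm) begins 69 mm behind the grasp point.
Start: joints at [1.041, 0.158, 1.597, -0, 1.386, -0.21], TCP at [0.181, 0.546, 0.234] pointing down, gripper open.
Joint ranges: [-2.91, 2.91], [-0.94, 2.29], [0.18, 2.7], [-1.29, 4.43], [0.17, 2.64], [-3, 3]. Speed limits (rad/s): [2.57, 2.57, 3.14, 3.14, 3.14, 3.14].

INTERFACE

Orientations are given as [roll, pitch, yaw] about the fixed x, y, z axes, in that order (R = Rz(yaw) Ry(pitch) Rx(roll)).
In Python, from plant import env gives the robot as it stands.
- The arm moves only by the tool carry_out, never from a script. Its argument "plan" is one flat list of numbers, 6 for each row, row after row: the shift along the tool's x, y, z in m, then the turn, a rotation vector about the tool's x, y, z in rad. In form: [dx, dy, dz, ax, ay, az, dx, dy, dz, ax, ay, az, ...]. A call has 1 to 8 rows; each row shifts and turns the commanded pose from where the row before left it, along the tool's axes as they then stand; what a row does not reach is not made up. A row lasts 1/12 s, in which the tool goes at most 41.7 mm and 7.16 degrees, less where a joint would pass 70% of its speed; a pose out of reach is approached as far as the arm can. A call with a gripper value outside its range is refused whole. "jaw" is the opening, from 0 (shut) to 1 (fully open), set as the call begins (left out, the last holds). The fingers move at their own pace and stop on an object; "newtons" is the grip in N (left out, the last holds). Time passes only in rows, so rows that do not move let the fingers close. It gives the time, the measured TCP pose, the force, the opening and the grip force at its end, in the units of the state.
- env.observe(): the state, without advancing time (a new reading comes with each control period).
- env.read_camera(name): name is "scene" or "top" or "wrist"; returns a dict with "image" (384x512x3 uint8, red, green, blue), "vfov" (degrees; the focal length in pixels is half the picture's height over the tangent of half this angle, whatever the lens; pixels are square), "cx", "cy" (the principal point, pixels), "dist" ([k1, k2, p1, p2, k3] as OpenCV has them; the pictures are not rectified), "eye" and "rotation" of the camera in the world. Camera axes: x right, y down, z forward; pixel columns grow to the right and rows downward; lengths in m; the calibration is good to about 2 mm. A picture is of the moment at which its call begins. There is no depth.
- env.hand_in(): hands the job in; it is judged then, once.
Trained networks look in the newest picture that a camera, given by its name, has taken for a name from the list of things; names that differ only in an ending like _2 or _b are one class to them, and where a whole thing is asked for, a point or a joint stands for the part that bears it (a point fixed in the world has none). Each returns a list of dicts, best first, with "conf" (0 to 1); they miss things now and then, are a little off and sometimes report something else, mostly with a low value. They report only what shows in the picture. A call takes as long as a camera call.
- env.recognise(name, camera): "location" ([x, y, z] in m, in world coordinates, good to about 4 mm: the middle of the surface that is visible of it).
The state is a dict: "time_s": time; "q": joint angles; "dq": joint speeds; "tau": joint torques, N m; "eef_pos": TCP position; "eef_rot": TCP orientation; "contact_force": force on the tool from outside, world axes, zero at the start; "torque": the same for the moment, N m; "finger_gap": finger opening in m; "gripper_force": force on a finger pad.
Only numpy, scipy, OpenCV 4.12 (cv2) and the standard library are available. Lean on these libraries where they do the work, as an engineer would, in place of code of your own. Each camera call takes 0.05 s, during which the arm holds its last target. There are 200 camera calls.

TASK

Sort the bench: stand the two plaster foot casts in the tray with the two long bays, one in each bay with the toes either way, the two round stump casts in the tray with the two square bays, one in each bay, and the metal tube adapter in the round steel dish. Everything must end standing upright and flat on the floor of its bay or dish; knock nothing over on the way, and leave the mixing bowl and the spatula where they are.

Things in the scene. Friction and masses are not known exactly. Their poses are not given: they have to be found in the camera images.
- foot_a_stem (a point): Foot cast A: white plaster foot on its sole, 12 mm rusty bar upright from the ankle. Sole 116 x 48 mm, plaster 78 mm high, bar top at 135 mm, 0.32 kg. This point: on the bar's axis 108 mm above the sole (mid free bar; grip here, centre of mass below it). x to the toes, z up. Toes end 66 mm ahead of the bar, heel 50 mm behind: middle of the sole is 8 mm ahead (+x) of the bar
- foot_b_stem (a point): Foot cast B, the same as A: white plaster foot on its sole, 12 mm rusty bar upright from the ankle. Sole 116 x 48 mm, plaster 78 mm high, bar top at 135 mm, 0.32 kg. This point: on the bar's axis 108 mm above the sole (mid free bar; grip here, centre of mass below it). x to the toes, z up. Toes end 66 mm ahead of the bar, heel 50 mm behind: middle of the sole is 8 mm ahead (+x) of the bar
- stump_a_stem (a point): Stump cast A: white plaster leg stump, round from above: 66 mm diameter below, 54 mm on top, 78 mm high, standing on its flat end, 12 mm rusty bar upright from its middle, bar top at 135 mm, 0.33 kg. This point: on the bar's axis 108 mm above the base (mid free bar; grip here). z up
- stump_b_stem (a point): Stump cast B, the same as A: white plaster leg stump, round from above: 66 mm diameter below, 54 mm on top, 78 mm high, standing on its flat end, 12 mm rusty bar upright from its middle, bar top at 135 mm, 0.33 kg. This point: on the bar's axis 108 mm above the base (mid free bar; grip here). z up
- adapter_tube (a point): metal tube adapter, no plaster: round steel foot 46 mm in diameter, 16 mm high, darker collar 38 mm in diameter up to 36 mm, aluminium tube 30 mm in diameter up to 90 mm; stands on its foot. This point lies on its axis 65 mm above its underside, on the tube (grip here). z up. About 0.22 kg
- foot_tray: wooden tray, fixed to the bench, 160 mm (its x) by 165 mm (its y), 25 mm high, walls and floor 5 mm thick, with one partition along its x that makes two long bays, each 150 mm (x) by 75 mm (y) inside, their centres at y = +40 and -40 mm. Origin: centre of the underside on the bench; inner floor 5 mm above it. z up
- stump_tray: wooden tray, fixed to the bench, narrower: 105 mm (its x) by 200 mm (its y), 25 mm high, walls and floor 5 mm thick, with one partition along its x that makes two nearly square bays, each 95 mm (x) by 92.5 mm (y) inside, their centres at y = +48.75 and -48.75 mm. Origin: centre of the underside on the bench; inner floor 5 mm above it. z up
- dish: round steel dish, fixed to the bench, 84 mm in diameter at the rim, 20 mm high, flat inner floor 4 mm above the bench and about 74 mm in diameter. Origin: centre of the underside
- bowl: bystander: black rubber plaster-mixing bowl, empty, 120 mm in diameter, 65 mm high; origin at the centre of its underside. Not to be disturbed
- spatula: bystander: spatula, 210 mm long, lying flat on the bench along its x, handle to -x; origin on the bench under it. Not to be disturbed

How it is judged:
By the outcome, as a careful person would: the job done as asked, in the order asked, and still so for the second after the job is handed in, with the robot touching nothing.
It also fails if it takes over 120 s, if anything falls off the work surface, if the arm or the gripper's body presses on something with over 40 N, if the wrist force passes 120 N, or if a joint passes its speed limit or range.

## Working session

There is one attempt and no reset: what is moved stays moved. The work goes in short steps, Python scripts to look and compute and a tool call to move; the robot and the scene stay as the last step left them, time stands still between calls to the robot, and variables do not carry over. Pictures are saved under pics/ and viewed, at most 14 in all, crops included, and the job is handed in when it is done.

Besides the shell and the picture viewer there is one more tool, called after "Request:" as name(argument=value, ...) on one line, values as JSON. carry_out: Moves the arm, as the interface text tells. Its arguments: {"type":"object","properties":{"plan":{"type":"array","items":{"type":"number"}},"jaw":{"type":"number"},"newtons":{"type":"number"}},"required":["plan"]}

```bash
ls; mkdir -p pics
python3 - <<'E'
from plant import env
import cv2
s=env.observe(); print({k:s[k] for k in('time_s','eef_pos','eef_rot','finger_gap')})
for c in('scene','top'):
    d=env.read_camera(c); cv2.imwrite(f'pics/{c}0.png',d['image'][:,:,::-1]); print(c,d['vfov'],d['cx'],d['cy'],d['dist'],d['eye'],d['rotation'])
    for n in('foot_a_stem','stump_a_stem','adapter_tube','foot_tray','stump_tray','dish','bowl','spatula'):
        print(n,[( [round(float(v),3) for v in r['location']],round(float(r['conf']),2)) for r in env.recognise(n,c)][:4])
E
```

```text
pics
{'time_s': 0.0, 'eef_pos': array([0.18047425, 0.54531432, 0.2326085 ]), 'eef_rot': array([-3.13971959e+00, -4.11237348e-04,  2.82180905e+00]), 'finger_gap': 0.09211692801732324}
scene 57.37635102890939 258.1921594591626 189.05834861841822 [-0.01142441  0.          0.          0.          0.        ] [ 1.04832182 -0.3917516   0.77262545] [-2.3632771   0.01704485  0.90781675]
foot_a_stem [([0.425, -0.15, 0.047], 0.85)]
stump_a_stem [([0.425, 0.26, 0.059], 0.61)]
adapter_tube [([0.418, -0.295, 0.042], 0.87)]
foot_tray [([0.611, -0.242, 0.005], 0.76), ([0.424, 0.259, 0.062], 0.27)]
stump_tray [([0.611, -0.0, 0.004], 0.78)]
dish [([0.619, 0.24, 0.002], 0.8)]
bowl [([0.447, -0.462, 0.035], 0.56), ([0.445, -0.001, 0.063], 0.46)]
spatula [([0.573, 0.474, 0.001], 0.56)]
top 47.40151071371253 259.4946093937601 192.45156514665666 [-0.08273671  0.          0.          0.          0.        ] [0.43133543 0.00873614 1.44582115] [-3.08917317  0.00796548 -1.55921817]
foot_a_stem [([0.413, -0.142, 0.049], 0.92)]
stump_a_stem [([0.409, 0.263, 0.078], 0.71)]
adapter_tube [([0.402, -0.287, 0.035], 0.6), ([0.602, -0.241, 0.006], 0.28)]
foot_tray [([0.602, -0.24, 0.005], 0.68)]
stump_tray [([0.608, 0.009, 0.006], 0.77), ([0.403, -0.281, 0.037], 0.3)]
dish [([0.611, 0.237, 0.001], 0.89)]
bowl [([0.47, -0.471, 0.032], 0.86)]
spatula [([0.57, 0.48, 0.003], 0.66)]
```

View pics/scene0.png

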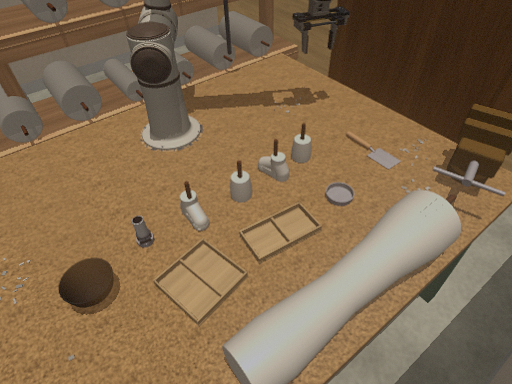

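View pics/top0.png

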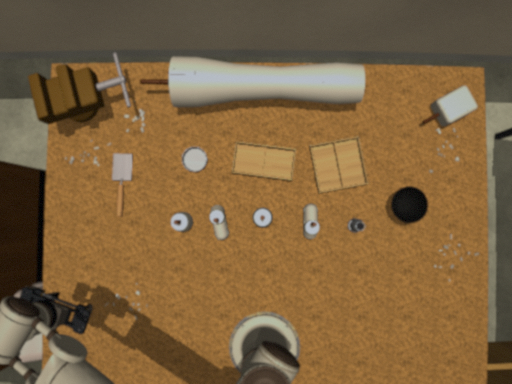

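The scene view has the casts, the adapter and the trays in a row in front of the arm. In the top view the bars are at about (180,222), (217,217), (262,218) and (312,228), and the adapter is at (356,226). The trays are at (265,162) and (338,165), and the dish is at (195,160). Next I'll take enlarged crops to get precise pixels.

Run:
```python
import cv2
def crop(f,x0,y0,w,h,s,o):
    a=cv2.imread(f)[y0:y0+h,x0:x0+w]; a=cv2.resize(a,None,fx=s,fy=s,interpolation=cv2.INTER_CUBIC)
    for x in range(-(-x0//20)*20,x0+w,20):
        cv2.line(a,(int((x-x0)*s),0),(int((x-x0)*s),6),(0,0,255),1); cv2.putText(a,str(x),(int((x-x0)*s),16),0,.35,(0,0,255),1)
    for y in range(-(-y0//20)*20,y0+h,20):
        cv2.line(a,(0,int((y-y0)*s)),(6,int((y-y0)*s)),(0,0,255),1); cv2.putText(a,str(y),(8,int((y-y0)*s)+4),0,.35,(0,0,255),1)
    cv2.imwrite(o,a)
crop('pics/top0.png',165,130,210,115,3.8,'pics/topc.png')
crop('pics/scene0.png',120,115,240,205,2.9,'pics/scc.png')
```

```text
(no output)
```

View pics/topc.png

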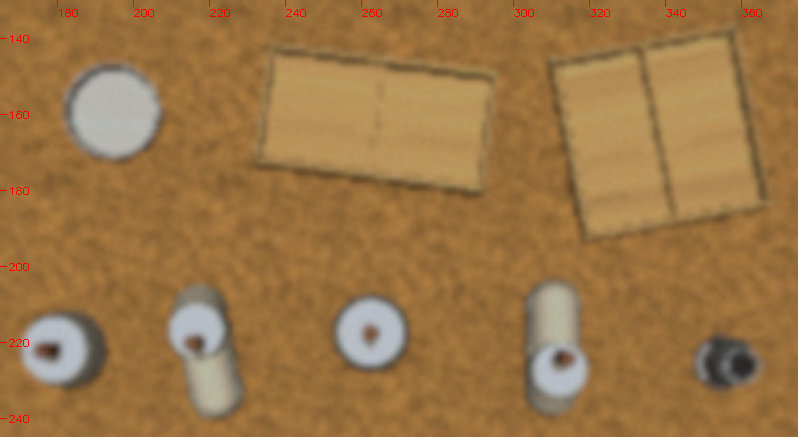

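View pics/scc.png

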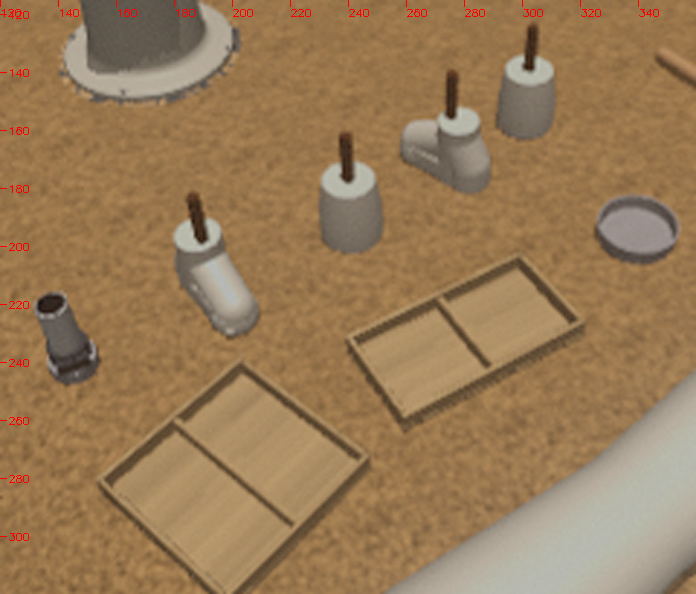

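The crops are clear. In top-crop pixels, the foot tray corners are (552,60), (733,29), (768,203) and (587,240). The stump tray corners are (273,48), (494,73), (480,193) and (258,163). The bars in the scene crop can be read at both ends. Foot A's toes point to +x and foot B's to −x. I'll turn these into world positions.

```bash
cat > h.py <<'E'
from plant import env
import numpy as np, cv2
from scipy.spatial.transform import Rotation as R
def cam(n):
    d=env.read_camera(n); f=192/np.tan(np.radians(d['vfov']/2))
    K=np.array([[f,0,d['cx']],[0,f,d['cy']],[0,0,1]]); rot=np.array(d['rotation'])
    M=R.from_euler('xyz',rot).as_matrix() if rot.ndim==1 else rot
    return d,K,M
def plane(c,p,z):
    d,K,M=c; u=cv2.undistortPoints(np.array(p,float).reshape(-1,1,2),K,np.array(d['dist'],float)).reshape(-1,2)
    r=np.c_[u,np.ones(len(u))]@M.T; e=np.array(d['eye']); return e+r*((np.reshape(z,(-1,))-e[2])/r[:,2])[:,None]
def uncrop(p,x0,y0,s): return (np.array(p,float)+.5)/s-.5+[x0,y0]
E
python3 - <<'E'
from h import *
np.set_printoptions(precision=4,suppress=True)
t,s=cam('top'),cam('scene')
T=lambda p,z:plane(t,uncrop(p,165,130,3.8),z)[:,:2]
S=lambda p,z:plane(s,uncrop(p,120,115,2.9),z)[:,:2]
print('names A foot, B foot, A stump, B stump')
print('S bartop',S([(193,196),(452,73),(532,27),(345,135)],[.135]).tolist())
print('S barbase',S([(202,242),(452,116),(530,68),(349,180)],[.078]).tolist())
print('T circ',T([(559,370),(197,330),(57,348),(371,332)],[.078]).tolist())
print('T bartop',T([(572,357),(188,347),(40,351),(371,333)],[.135]).tolist())
print('toe,T',T([(552,285),(223,412)],[.02]).tolist())
print('adapter S',S([(52,302)],[.09]),'T',T([(741,365)],[.09]))
print('dish S',S([(638,228)],[.02]),'T',T([(113,111)],[.02]))
for n,a,b in(('foot',[(552,60),(733,29),(768,203),(587,240)],[(369,462),(228,592),(101,482),(240,363)]),('stump',[(273,48),(494,73),(480,193),(258,163)],[(585,322),(405,422),(347,341),(520,260)])):
    for q in(T(a,[.025]),S(b,[.025])):
        e=np.diff(np.vstack([q,q[:1]]),axis=0); ux=(e[3]-e[1]); uy=-(e[0]-e[2])
        print(n,q.mean(0),np.linalg.norm(e,axis=1),'yaw',np.degrees([np.arctan2(ux[1],ux[0]),np.arctan2(-uy[0],uy[1])]))
E
```

```text
names A foot, B foot, A stump, B stump
S bartop [[0.4079784374769514, -0.14445489207941903], [0.417174924830906, 0.1524278298694161], [0.4097551192482307, 0.2706510171429765], [0.4265389519812396, 0.011186668184197335]]
S barbase [[0.4105068769433643, -0.14685557196665222], [0.4176965441874434, 0.1533315976778475], [0.40877712242108655, 0.27425657202897663], [0.4289008144221308, 0.010408504764681026]]
T circ [[0.3968203046994121, -0.14383990439859232], [0.42621956852988807, 0.1541771182490649], [0.4098912751717529, 0.2698068466277523], [0.426298752823037, 0.01092646896616033]]
T bartop [[0.40858148600189004, -0.14766415054301266], [0.412949434810944, 0.15502085090048098], [0.40822943176692916, 0.2724247402503453], [0.42572188060560745, 0.01082629816163033]]
toe,T [[0.4680786002880274, -0.14383076306046438], [0.3561311576470074, 0.13694992572995113]]
adapter S [[ 0.4015 -0.2908]] T [[ 0.4026 -0.2914]]
dish S [[0.6212 0.2319]] T [[0.6143 0.2365]]
foot [ 0.6    -0.2359] [0.1595 0.1535 0.1596 0.158 ] yaw [11.2108 11.3434]
foot [ 0.606  -0.2384] [0.1527 0.1499 0.1572 0.1576] yaw [12.0828 10.1966]
stump [0.6089 0.0086] [0.1917 0.1044 0.1923 0.1004] yaw [-6.37   -6.5035]
stump [0.6177 0.0045] [0.1994 0.1029 0.1938 0.0955] yaw [-5.1921 -6.5224]
```

Request:
carry_out(plan=[0, 0, 0, 0, 0, 0.124, 0, 0, 0, 0, 0, 0.124, 0, 0, 0, 0, 0, 0.124, 0, 0, 0, 0, 0, 0.124, 0, 0, 0, 0, 0, 0.124, 0, 0, 0, 0, 0, 0.124, 0, 0, 0, 0, 0, 0.124, 0, 0, 0, 0, 0, 0.124], jaw=0.55, newtons=30)

```text
time_s: 1.67
eef_pos: [0.1807, 0.5458, 0.2336]
eef_rot: [3.142, -0.0, 1.824]
contact_force: [0.7, 0.3, -0.1]
finger_gap: 0.0501
gripper_force: 0.0
```

Request:
carry_out(plan=[0, 0, 0, 0, 0, 0.124, 0, 0, 0, 0, 0, 0.124, 0, 0, 0, 0, 0, 0.011, -0.033, 0.02, 0, 0, 0, 0, -0.033, 0.02, 0, 0, 0, 0, -0.033, 0.02, 0, 0, 0, 0, -0.033, 0.02, 0, 0, 0, 0, -0.033, 0.02, 0, 0, 0, 0])

```text
time_s: 2.33
eef_pos: [0.2812, 0.3793, 0.2337]
eef_rot: [3.141, -0.0, 1.575]
contact_force: [0.8, 0.1, 0.1]
finger_gap: 0.0506
gripper_force: 0.0
```

Request:
carry_out(plan=[-0.033, 0.02, 0, 0, 0, 0, -0.033, 0.02, 0, 0, 0, 0, -0.033, 0.02, 0, 0, 0, 0, -0.033, 0.02, 0, 0, 0, 0, -0.033, 0.02, 0, 0, 0, 0, -0.033, 0.02, 0, 0, 0, 0, -0.029, 0.016, 0, 0, 0, 0, 0, 0, 0, 0, 0, 0])

```text
time_s: 3.0
eef_pos: [0.4192, 0.1494, 0.2339]
eef_rot: [3.14, 0.002, 1.568]
contact_force: [-0.3, -0.6, -0.3]
finger_gap: 0.0504
gripper_force: 0.0
```

Run:
```python
from h import *
d,K,M=cam('wrist'); im=d['image'][:,:,::-1].copy()
print(d['eye'],d['rotation'],d['dist'])
for p,c in(((.417,.153,.135),(0,0,255)),((.417,.153,.078),(0,255,0)),((.356,.137,.02),(255,0,0))):
    q=cv2.projectPoints(M.T@(np.array(p)-d['eye'])[:,None].T[0][:,None] if 0 else (M.T@(np.array(p)-d['eye'])).reshape(1,1,3),np.zeros(3),np.zeros(3),K,np.array(d['dist']))[0].ravel(); print(q)
    cv2.circle(im,tuple(int(v) for v in q),4,c,1)
cv2.imwrite('pics/w1.png',im)
```

```text
[0.41951938 0.224973   0.38517819] [ 2.86466106e+00 -1.65943909e-03 -3.05348863e-03] [-0.04858952  0.          0.          0.          0.        ]
[254.13552232 188.83567317]
[254.57301237 174.39626989]
[208.08412378 176.37594823]
```

View pics/w1.png

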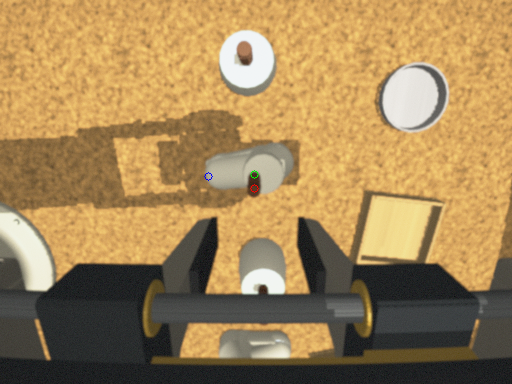

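The wrist view shows the projected bar top (254,189), bar foot (254,174) and toe (208,176) falling right on foot B, so my measurements hold. Now I'll descend.

Request:
carry_out(plan=[0.003, -0.002, 0.02, 0, 0, 0, 0, 0, 0.036, 0, 0, 0, 0, 0, 0.036, 0, 0, 0, 0, 0, 0.034, 0, 0, 0, 0, 0, 0, 0, 0, 0])

```text
time_s: 3.47
eef_pos: [0.4088, 0.1573, 0.1014]
eef_rot: [-3.129, 0.001, 1.574]
contact_force: [-1.1, 0.4, -0.5]
finger_gap: 0.0507
gripper_force: 0.0
```

Request:
carry_out(plan=[0, 0, 0, 0, 0, 0, 0, 0, 0, 0, 0, 0, 0, 0, 0, 0, 0, 0, 0, 0, 0, 0, 0, 0, 0, 0, 0, 0, 0, 0, 0, 0, 0, 0, 0, 0], jaw=0, newtons=40)

```text
time_s: 3.97
eef_pos: [0.4155, 0.1569, 0.1087]
eef_rot: [3.14, -0.0, 1.571]
contact_force: [0.7, 0.3, 0.3]
finger_gap: 0.0128
gripper_force: 0.6
```

Request:
carry_out(plan=[0, 0, 0, 0, 0, 0, 0, 0, -0.01, 0, 0, 0, 0, 0, -0.025, 0, 0, 0, 0, 0, -0.035, 0, 0, 0, 0, 0, -0.035, 0, 0, 0, 0, 0, -0.035, 0, 0, 0, 0, 0, -0.02, 0, 0, 0, 0, 0, 0, 0, 0, 0])

```text
time_s: 4.63
eef_pos: [0.417, 0.1571, 0.273]
eef_rot: [3.133, -0.001, 1.571]
contact_force: [1.0, -0.1, -1.9]
finger_gap: 0.0108
gripper_force: 40.0
```

Request:
carry_out(plan=[-0.01, 0.005, 0, 0, 0, 0, -0.022, 0.012, 0, 0, 0, 0, -0.032, 0.017, 0, 0, 0, 0, -0.032, 0.017, 0, 0, 0, 0, -0.032, 0.017, 0, 0, 0, 0, -0.032, 0.017, 0, 0, 0, 0, -0.032, 0.017, 0, 0, 0, 0, -0.032, 0.017, 0, 0, 0, 0], newtons=50)

```text
time_s: 5.3
eef_pos: [0.5326, -0.0693, 0.2639]
eef_rot: [-3.136, -0.002, 1.57]
contact_force: [0.7, 0.2, -3.2]
finger_gap: 0.0109
gripper_force: 50.0
```

Request:
carry_out(plan=[-0.032, 0.017, 0, 0, 0, 0, -0.032, 0.017, 0, 0, 0, 0, -0.032, 0.017, 0, 0, 0, 0, -0.02, 0.01, 0, 0, 0, 0, -0.011, 0.006, 0, 0, 0, 0.05, 0, 0, 0, 0, 0, 0, 0, 0, 0, 0, 0, 0, 0, 0, 0, 0, 0, 0])

```text
time_s: 5.97
eef_pos: [0.5996, -0.1934, 0.2654]
eef_rot: [-3.138, -0.002, 1.522]
contact_force: [-0.4, 0.1, -3.7]
finger_gap: 0.0108
gripper_force: 50.0
```

Run:
```python
from h import *
s=env.observe(); print(s['eef_pos'],s['eef_rot'])
d,K,M=cam('wrist'); im=d['image'][:,:,::-1].copy()
def pr(p): return cv2.projectPoints((M.T@(np.array(p)-d['eye'])).reshape(1,1,3),np.zeros(3),np.zeros(3),K,np.array(d['dist']))[0].ravel()
def tray(c,yaw,lx,ly,col):
    a=np.radians(yaw)
    for x in(-1,1):
        for y in(-1,1):
            p=[c[0]+np.cos(a)*x*lx/2-np.sin(a)*y*ly/2,c[1]+np.sin(a)*x*lx/2+np.cos(a)*y*ly/2,.025]
            cv2.circle(im,tuple(int(v) for v in pr(p)),3,col,1)
tray((.602,-.237),11.2,.16,.165,(0,0,255)); tray((.612,.0075),-6.3,.105,.2,(0,0,255))
cv2.imwrite('pics/w2.png',im)
```

```text
[ 0.59957207 -0.19342296  0.26543629] [-3.13798329e+00 -1.98501884e-03  1.52189141e+00]
```

View pics/w2.png

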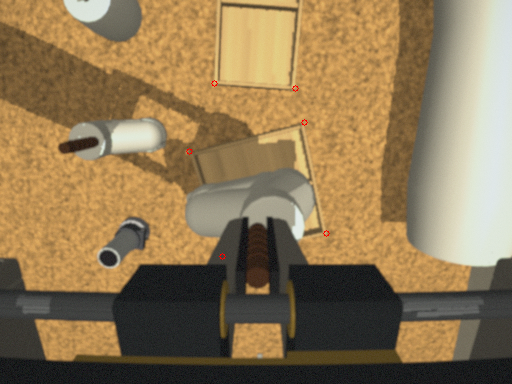

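Foot B hangs upright over the bay with its long edges roughly parallel to the tray. The projected tray corners match the real ones to within 3-4 px. Lowering.

Request:
carry_out(plan=[0, 0.002, 0.02, 0, 0, 0, 0, 0, 0.035, 0, 0, 0, 0, 0, 0.035, 0, 0, 0, 0, 0, 0.03, 0, 0, 0, 0, 0, 0.018, 0, 0, 0, 0, 0, 0.008, 0, 0, 0, 0, 0, 0, 0, 0, 0, 0, 0, 0, 0, 0, 0])

```text
time_s: 6.68
eef_pos: [0.6032, -0.194, 0.1226]
eef_rot: [3.141, 0.0, 1.522]
contact_force: [0.7, 0.6, -1.9]
finger_gap: 0.0113
gripper_force: 50.0
```

Request:
carry_out(plan=[0, 0, 0.002, 0, 0, 0, 0, 0, 0.002, 0, 0, 0, 0, 0, 0.002, 0, 0, 0, 0, 0, 0, 0, 0, 0])

```text
time_s: 7.02
eef_pos: [0.6029, -0.1944, 0.116]
eef_rot: [3.141, 0.0, 1.521]
contact_force: [0.3, -0.4, -3.4]
finger_gap: 0.0107
gripper_force: 50.0
```

Request:
carry_out(plan=[0, 0, 0.001, 0, 0, 0, 0, 0, 0.0015, 0, 0, 0, 0, 0, 0, 0, 0, 0])

```text
time_s: 7.27
eef_pos: [0.6031, -0.1945, 0.1136]
eef_rot: [3.141, 0.001, 1.521]
contact_force: [-0.7, -0.0, -0.2]
finger_gap: 0.0113
gripper_force: 50.0
```

Request:
carry_out(plan=[0, 0, 0, 0, 0, 0, 0, 0, 0, 0, 0, 0, 0, 0, 0, 0, 0, 0, 0, 0, 0, 0, 0, 0, 0, 0, -0.02, 0, 0, 0, 0, 0, -0.04, 0, 0, 0, 0, 0, -0.04, 0, 0, 0, 0, 0, -0.02, 0, 0, 0], jaw=0.5)

```text
time_s: 7.93
eef_pos: [0.6045, -0.1951, 0.2389]
eef_rot: [3.135, 0.003, 1.521]
contact_force: [0.1, -0.1, 0.5]
finger_gap: 0.0459
gripper_force: 0.0
```

Request:
carry_out(plan=[0, 0, 0, 0, 0, -0.05, 0.004, -0.016, 0, 0, 0, 0, 0.009, -0.036, 0, 0, 0, 0, 0.009, -0.036, 0, 0, 0, 0, 0.009, -0.036, 0, 0, 0, 0, 0.009, -0.036, 0, 0, 0, 0, 0.009, -0.035, 0, 0, 0, 0, 0, 0, 0, 0, 0, 0])

```text
time_s: 8.6
eef_pos: [0.4025, -0.1426, 0.2314]
eef_rot: [-3.138, -0.002, 1.57]
contact_force: [-1.0, -0.9, -0.2]
finger_gap: 0.0457
gripper_force: 0.0
```

Request:
carry_out(plan=[0, 0, 0.02, 0, 0, 0, 0, 0, 0.036, 0, 0, 0, 0, 0, 0.036, 0, 0, 0, 0, 0, 0.02, 0, 0, 0, 0, 0, 0.012, 0, 0, 0, 0, 0, 0, 0, 0, 0, 0, 0, 0, 0, 0, 0])

```text
time_s: 9.18
eef_pos: [0.4079, -0.1453, 0.1091]
eef_rot: [-3.141, -0.0, 1.571]
contact_force: [0.1, -0.9, 1.1]
finger_gap: 0.0456
gripper_force: 0.0
```

Run:
```python
from h import *
s=env.observe(); print(s['eef_pos'],s['eef_rot'])
d=env.read_camera('wrist')['image']; e=env.read_camera('scene')['image'][115:320,100:374]
e=cv2.resize(e,(512,383))
cv2.imwrite('pics/w3.png',np.hstack([cv2.resize(d,(288,216)),cv2.resize(e,(288*1,216))])[:,:,::-1])
```

```text
[ 0.40791712 -0.14530597  0.10912686] [-3.14111022e+00 -4.06067272e-04  1.57079641e+00]
```

View pics/w3.png

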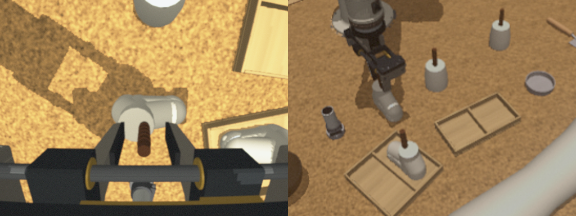

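The left half shows foot A's bar between the fingers at about (145,140). The right half shows foot B standing in its bay.

Request:
carry_out(plan=[0, 0, 0, 0, 0, 0, 0, 0, 0, 0, 0, 0, 0, 0, 0, 0, 0, 0, 0, 0, 0, 0, 0, 0, 0, 0, 0, 0, 0, 0, 0, 0, 0, 0, 0, 0, 0, 0, 0, 0, 0, 0, 0, 0, 0, 0, 0, 0], jaw=0)

```text
time_s: 9.95
eef_pos: [0.4075, -0.1452, 0.1091]
eef_rot: [-3.141, -0.0, 1.571]
contact_force: [-1.6, -0.1, 1.0]
finger_gap: 0.0112
gripper_force: 50.0
```

Request:
carry_out(plan=[0, 0, -0.01, 0, 0, 0, 0, 0, -0.025, 0, 0, 0, 0, 0, -0.035, 0, 0, 0, 0, 0, -0.035, 0, 0, 0, 0, 0, -0.035, 0, 0, 0, 0, 0, -0.02, 0, 0, 0, 0, 0, 0, 0, 0, 0])

```text
time_s: 10.53
eef_pos: [0.4099, -0.1466, 0.2747]
eef_rot: [3.133, 0.006, 1.571]
contact_force: [0.4, -0.1, -2.2]
finger_gap: 0.0108
gripper_force: 50.0
```

Request:
carry_out(plan=[-0.009, 0.013, 0, 0, 0, 0, -0.017, 0.025, 0, 0, 0, 0, -0.022, 0.032, 0, 0, 0, 0, -0.022, 0.032, 0, 0, 0, 0, -0.022, 0.032, 0, 0, 0, 0, -0.022, 0.032, 0, 0, 0, 0, -0.013, 0.019, 0, 0, 0, 0, -0.006, 0.009, 0, 0, 0, 0])

```text
time_s: 11.2
eef_pos: [0.6028, -0.2795, 0.2652]
eef_rot: [-3.139, -0.002, 1.57]
contact_force: [0.3, 0.7, -2.5]
finger_gap: 0.0115
gripper_force: 50.0
```

Request:
carry_out(plan=[0, 0, 0, 0, 0, -0.065, 0, 0, 0, 0, 0, -0.065, 0, 0, 0, 0, 0, -0.065, 0, 0, 0, 0, 0, 0, 0, 0, 0, 0, 0, 0])

```text
time_s: 11.62
eef_pos: [0.6011, -0.2777, 0.2669]
eef_rot: [-3.139, -0.003, 1.764]
contact_force: [0.4, -0.1, -3.3]
finger_gap: 0.0108
gripper_force: 50.0
```

Run:
```python
from h import *
s=env.observe(); print(s['eef_pos'],s['eef_rot'])
d=env.read_camera('wrist')['image']; cv2.imwrite('pics/w4.png',d[:,:,::-1])
```

```text
[ 0.60112812 -0.27774947  0.26687937] [-3.13937673e+00 -2.51586813e-03  1.76398099e+00]
```

View pics/w4.png

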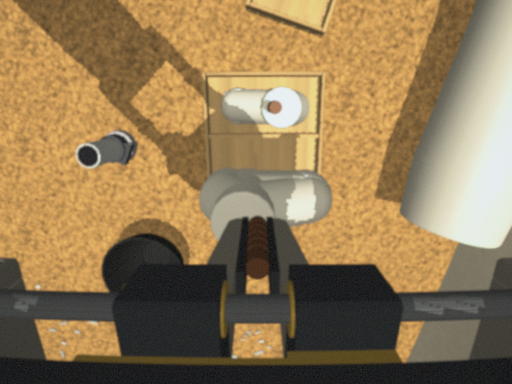

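Foot A's long edges run parallel to the tray and it is centred on it (sole columns 201-331, tray 206-324). Foot B stands centred in its own bay at about (265,105). Lowering.

Request:
carry_out(plan=[0, 0, 0.02, 0, 0, 0, 0, 0, 0.035, 0, 0, 0, 0, 0, 0.035, 0, 0, 0, 0, 0, 0.03, 0, 0, 0, 0, 0, 0.018, 0, 0, 0, 0, 0, 0.008, 0, 0, 0, 0, 0, 0.003, 0, 0, 0, 0, 0, 0.002, 0, 0, 0])

```text
time_s: 12.33
eef_pos: [0.6021, -0.2785, 0.1186]
eef_rot: [3.141, 0.001, 1.765]
contact_force: [0.6, 0.1, -3.0]
finger_gap: 0.0112
gripper_force: 50.0
```

Request:
carry_out(plan=[0, 0, 0.002, 0, 0, 0, 0, 0, 0.0015, 0, 0, 0, 0, 0, 0, 0, 0, 0, 0, 0, 0, 0, 0, 0])

```text
time_s: 12.67
eef_pos: [0.6022, -0.2786, 0.1156]
eef_rot: [3.141, 0.001, 1.766]
contact_force: [-0.3, -0.0, -3.3]
finger_gap: 0.0111
gripper_force: 50.0
```

Request:
carry_out(plan=[0, 0, 0.001, 0, 0, 0, 0, 0, 0.001, 0, 0, 0, 0, 0, 0, 0, 0, 0])

```text
time_s: 12.92
eef_pos: [0.6023, -0.2787, 0.1141]
eef_rot: [3.141, 0.001, 1.766]
contact_force: [-1.5, 0.9, 3.8]
finger_gap: 0.011
gripper_force: 50.0
```

Request:
carry_out(plan=[0, 0, 0, 0, 0, 0, 0, 0, 0, 0, 0, 0, 0, 0, 0, 0, 0, 0, 0, 0, 0, 0, 0, 0, 0, 0, -0.02, 0, 0, 0, 0, 0, -0.04, 0, 0, 0, 0, 0, -0.04, 0, 0, 0, 0, 0, -0.02, 0, 0, 0], jaw=0.5)

```text
time_s: 13.58
eef_pos: [0.6033, -0.2793, 0.2382]
eef_rot: [3.137, 0.005, 1.766]
contact_force: [0.0, 0.0, 1.0]
finger_gap: 0.0459
gripper_force: 0.0
```

Request:
carry_out(plan=[0, 0, 0, 0, 0, 0.065, 0, 0, 0, 0, 0, 0.065, 0, 0, 0, 0, 0, 0.065, 0.02, -0.012, 0, 0, 0, 0, 0.034, -0.021, 0, 0, 0, 0, 0.034, -0.021, 0, 0, 0, 0, 0.034, -0.021, 0, 0, 0, 0, 0.034, -0.021, 0, 0, 0, 0])

```text
time_s: 14.25
eef_pos: [0.5046, -0.1209, 0.2322]
eef_rot: [-3.142, -0.0, 1.57]
contact_force: [-0.5, 0.6, 0.6]
finger_gap: 0.0459
gripper_force: 0.0
```

Request:
carry_out(plan=[0.034, -0.021, 0, 0, 0, 0, 0.034, -0.021, 0, 0, 0, 0, 0.034, -0.02, 0, 0, 0, 0, 0.021, -0.012, 0, 0, 0, 0, 0.01, -0.006, 0, 0, 0, 0, 0, 0, 0, 0, 0, 0, 0, 0, 0.02, 0, 0, 0, 0, 0, 0.025, 0, 0, 0])

```text
time_s: 14.92
eef_pos: [0.4284, 0.0093, 0.1894]
eef_rot: [3.135, 0.002, 1.571]
contact_force: [0.4, 0.2, -0.8]
finger_gap: 0.0461
gripper_force: 0.0
```

Request:
carry_out(plan=[0, 0, 0.035, 0, 0, 0, 0, 0, 0.03, 0, 0, 0, 0, 0, 0.014, 0, 0, 0, 0, 0, 0, 0, 0, 0, 0, 0, 0, 0, 0, 0])

```text
time_s: 15.33
eef_pos: [0.4261, 0.0098, 0.1083]
eef_rot: [-3.14, -0.0, 1.57]
contact_force: [-0.6, 0.4, 0.7]
finger_gap: 0.0461
gripper_force: 0.0
```

Request:
carry_out(plan=[0, 0, 0, 0, 0, 0, 0, 0, 0, 0, 0, 0, 0, 0, 0, 0, 0, 0, 0, 0, 0, 0, 0, 0, 0, 0, 0, 0, 0, 0, 0, 0, 0, 0, 0, 0, 0, 0, 0, 0, 0, 0, 0, 0, 0, 0, 0, 0], jaw=0)

```text
time_s: 16.0
eef_pos: [0.426, 0.0106, 0.1091]
eef_rot: [3.141, 0.0, 1.571]
contact_force: [-2.0, 0.3, 5.7]
finger_gap: 0.0111
gripper_force: 50.0
```

Request:
carry_out(plan=[0, 0, -0.01, 0, 0, 0, 0, 0, -0.025, 0, 0, 0, 0, 0, -0.035, 0, 0, 0, -0.005, 0.015, -0.01, 0, 0, 0, -0.009, 0.032, 0, 0, 0, 0, -0.01, 0.036, 0, 0, 0, 0, -0.01, 0.036, 0, 0, 0, 0, -0.009, 0.032, 0, 0, 0, 0])

```text
time_s: 16.67
eef_pos: [0.5783, -0.0327, 0.1883]
eef_rot: [-3.141, -0.0, 1.571]
contact_force: [0.1, 0.9, -2.6]
finger_gap: 0.0109
gripper_force: 50.0
```

Request:
carry_out(plan=[-0.006, 0.02, 0, 0, 0, 0, -0.003, 0.009, 0, 0, 0, 0, 0, 0, 0, 0, 0, 0, 0, 0, 0, 0, 0, 0])

```text
time_s: 17.0
eef_pos: [0.6052, -0.0411, 0.1879]
eef_rot: [-3.14, -0.001, 1.571]
contact_force: [-0.3, 0.7, -3.4]
finger_gap: 0.0108
gripper_force: 50.0
```

Run:
```python
from h import *
s=env.observe(); print(s['eef_pos'],s['eef_rot'])
d=env.read_camera('wrist')['image']; cv2.imwrite('pics/w5.png',d[:,:,::-1])
```

```text
[ 0.6051676  -0.04108078  0.18794089] [-3.13962192e+00 -6.30644603e-04  1.57076995e+00]
```

View pics/w5.png

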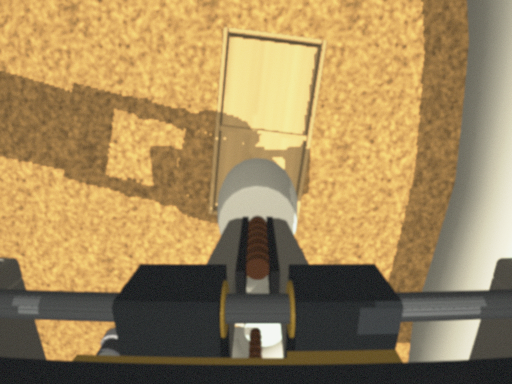

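Stump B hangs upright over the near square bay (partition at row ~132). Lowering.

Request:
carry_out(plan=[0, 0.001, 0.012, 0, 0, 0, 0, 0, 0.025, 0, 0, 0, 0, 0, 0.02, 0, 0, 0, 0, 0, 0.009, 0, 0, 0, 0, 0, 0.004, 0, 0, 0, 0, 0, 0.002, 0, 0, 0, 0, 0, 0, 0, 0, 0])

```text
time_s: 17.63
eef_pos: [0.607, -0.0413, 0.1171]
eef_rot: [3.141, 0.0, 1.571]
contact_force: [0.0, -1.1, -2.2]
finger_gap: 0.011
gripper_force: 50.0
```

Request:
carry_out(plan=[0, 0, 0.0015, 0, 0, 0, 0, 0, 0.001, 0, 0, 0, 0, 0, 0, 0, 0, 0])

```text
time_s: 17.88
eef_pos: [0.6072, -0.0414, 0.1148]
eef_rot: [3.14, 0.0, 1.571]
contact_force: [-0.6, -0.1, -2.4]
finger_gap: 0.0109
gripper_force: 50.0
```

Request:
carry_out(plan=[0, 0, 0.001, 0, 0, 0, 0, 0, 0.0005, 0, 0, 0, 0, 0, 0, 0, 0, 0])

```text
time_s: 18.13
eef_pos: [0.6074, -0.0414, 0.1142]
eef_rot: [3.14, 0.0, 1.571]
contact_force: [-3.2, 1.3, 5.6]
finger_gap: 0.0108
gripper_force: 50.0
```

Request:
carry_out(plan=[0, 0, 0, 0, 0, 0, 0, 0, 0, 0, 0, 0, 0, 0, 0, 0, 0, 0, 0, 0, 0, 0, 0, 0, 0, 0, -0.02, 0, 0, 0, 0, 0, -0.04, 0, 0, 0, 0, 0, -0.04, 0, 0, 0, 0.016, -0.01, -0.02, 0, 0, 0], jaw=0.5)

```text
time_s: 18.8
eef_pos: [0.5995, -0.0277, 0.2379]
eef_rot: [3.134, 0.003, 1.568]
contact_force: [1.7, 0.0, -0.0]
finger_gap: 0.0464
gripper_force: 0.0
```

Request:
carry_out(plan=[0.033, -0.021, 0, 0, 0, 0, 0.033, -0.021, 0, 0, 0, 0, 0.033, -0.021, 0, 0, 0, 0, 0.033, -0.021, 0, 0, 0, 0, 0.033, -0.021, 0, 0, 0, 0, 0.033, -0.021, 0, 0, 0, 0, 0.033, -0.021, 0, 0, 0, 0, 0.033, -0.021, 0, 0, 0, 0])

```text
time_s: 19.47
eef_pos: [0.4275, 0.24, 0.2326]
eef_rot: [3.141, -0.0, 1.57]
contact_force: [0.8, -0.4, -0.7]
finger_gap: 0.0463
gripper_force: 0.0
```

Request:
carry_out(plan=[0.022, -0.013, 0, 0, 0, 0, 0.011, -0.007, 0, 0, 0, 0, 0, 0, 0.02, 0, 0, 0, 0, 0, 0.03, 0, 0, 0, 0, 0, 0.03, 0, 0, 0, 0, 0, 0.03, 0, 0, 0, 0, 0, 0.014, 0, 0, 0, 0, 0, 0, 0, 0, 0])

```text
time_s: 20.13
eef_pos: [0.4058, 0.2706, 0.1047]
eef_rot: [-3.134, 0.003, 1.571]
contact_force: [-0.4, 0.5, -0.3]
finger_gap: 0.046
gripper_force: 0.0
```

Request:
carry_out(plan=[0, 0, 0, 0, 0, 0, 0, 0, 0, 0, 0, 0, 0, 0, 0, 0, 0, 0, 0, 0, 0, 0, 0, 0, 0, 0, 0, 0, 0, 0, 0, 0, 0, 0, 0, 0, 0, 0, 0, 0, 0, 0, 0, 0, 0, 0, 0, 0], jaw=0)

```text
time_s: 20.8
eef_pos: [0.4091, 0.272, 0.1095]
eef_rot: [3.141, -0.0, 1.571]
contact_force: [-1.7, 0.9, 5.7]
finger_gap: 0.0111
gripper_force: 50.0
```

Request:
carry_out(plan=[0, 0, -0.01, 0, 0, 0, 0, 0, -0.025, 0, 0, 0, 0, 0, -0.035, 0, 0, 0, -0.01, 0.01, -0.01, 0, 0, 0, -0.02, 0.02, 0, 0, 0, 0, -0.026, 0.025, 0, 0, 0, 0, -0.026, 0.025, 0, 0, 0, 0, -0.026, 0.025, 0, 0, 0, 0])

```text
time_s: 21.47
eef_pos: [0.5142, 0.1625, 0.1885]
eef_rot: [-3.141, 0.0, 1.571]
contact_force: [-0.6, 1.1, -2.8]
finger_gap: 0.0109
gripper_force: 50.0
```

Request:
carry_out(plan=[-0.026, 0.025, 0, 0, 0, 0, -0.026, 0.025, 0, 0, 0, 0, -0.026, 0.025, 0, 0, 0, 0, -0.018, 0.017, 0, 0, 0, 0, -0.012, 0.011, 0, 0, 0, 0, 0, 0, 0, 0, 0, 0, 0, 0, 0, 0, 0, 0])

```text
time_s: 22.05
eef_pos: [0.6165, 0.0553, 0.188]
eef_rot: [-3.14, -0.0, 1.569]
contact_force: [0.6, 0.1, -1.7]
finger_gap: 0.0112
gripper_force: 50.0
```

Run:
```python
from h import *
s=env.observe(); print(s['eef_pos'],s['eef_rot'])
d=env.read_camera('wrist')['image']; e=cv2.resize(env.read_camera('scene')['image'][115:320,100:374],(400,300))
cv2.imwrite('pics/w6.png',np.hstack([cv2.resize(d,(400,300)),e])[:,:,::-1])
```

```text
[0.61645941 0.05526342 0.18797584] [-3.13988882e+00 -4.23753193e-04  1.56947212e+00]
```

View pics/w6.png

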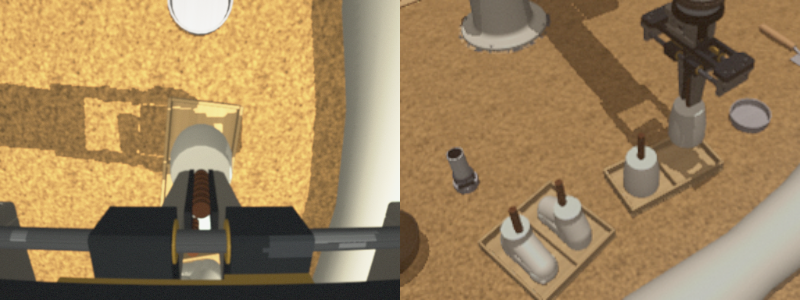

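Both feet and stump B stand in their bays, and stump A hangs over the other square bay. Lowering.

Request:
carry_out(plan=[0, 0, 0.012, 0, 0, 0, 0, 0, 0.025, 0, 0, 0, 0, 0, 0.02, 0, 0, 0, 0, 0, 0.009, 0, 0, 0, 0, 0, 0.004, 0, 0, 0, 0, 0, 0.002, 0, 0, 0, 0, 0, 0.001, 0, 0, 0, 0, 0, 0, 0, 0, 0])

```text
time_s: 22.82
eef_pos: [0.6176, 0.0558, 0.1168]
eef_rot: [3.14, 0.0, 1.571]
contact_force: [0.6, 0.5, -3.2]
finger_gap: 0.0109
gripper_force: 50.0
```

Request:
carry_out(plan=[0, 0, 0.001, 0, 0, 0, 0, 0, 0.001, 0, 0, 0, 0, 0, 0, 0, 0, 0])

```text
time_s: 23.07
eef_pos: [0.6175, 0.0556, 0.1146]
eef_rot: [3.14, 0.0, 1.571]
contact_force: [0.7, -0.2, -1.3]
finger_gap: 0.0111
gripper_force: 50.0
```

Request:
carry_out(plan=[0, 0, 0.001, 0, 0, 0, 0, 0, 0, 0, 0, 0, 0, 0, 0, 0, 0, 0])

```text
time_s: 23.32
eef_pos: [0.6177, 0.0556, 0.1145]
eef_rot: [3.139, 0.0, 1.571]
contact_force: [-2.2, 0.1, 5.1]
finger_gap: 0.0111
gripper_force: 50.0
```

Request:
carry_out(plan=[0, 0, 0, 0, 0, 0, 0, 0, 0, 0, 0, 0, 0, 0, 0, 0, 0, 0, 0, 0, 0, 0, 0, 0, 0, 0, -0.02, 0, 0, 0, 0, 0, -0.04, 0, 0, 0, 0, 0, -0.04, 0, 0, 0, -0.017, -0.01, -0.02, 0, 0, 0], jaw=0.5)

```text
time_s: 23.98
eef_pos: [0.6092, 0.0404, 0.2379]
eef_rot: [3.134, -0.0, 1.573]
contact_force: [0.4, -0.4, 0.2]
finger_gap: 0.0461
gripper_force: 0.0
```

Request:
carry_out(plan=[-0.033, -0.0205, 0, 0, 0, 0, -0.033, -0.0205, 0, 0, 0, 0, -0.033, -0.0205, 0, 0, 0, 0, -0.033, -0.0205, 0, 0, 0, 0, -0.033, -0.0205, 0, 0, 0, 0, -0.033, -0.0205, 0, 0, 0, 0, -0.033, -0.0205, 0, 0, 0, 0, -0.033, -0.0205, 0, 0, 0, 0], jaw=0.7)

```text
time_s: 24.65
eef_pos: [0.4415, -0.2265, 0.2326]
eef_rot: [3.141, 0.0, 1.571]
contact_force: [-0.2, 0.4, 0.4]
finger_gap: 0.0646
gripper_force: 0.0
```

Request:
carry_out(plan=[-0.033, -0.0205, 0, 0, 0, 0, -0.022, -0.013, 0, 0, 0, 0, -0.011, -0.007, 0, 0, 0, 0, 0, 0, 0, 0, 0, 0, 0, 0, 0, 0, 0, 0])

```text
time_s: 25.07
eef_pos: [0.4022, -0.2913, 0.2325]
eef_rot: [3.141, -0.001, 1.569]
contact_force: [-0.1, 0.6, -0.4]
finger_gap: 0.0643
gripper_force: 0.0
```

Run:
```python
from h import *
s=env.observe(); print(s['eef_pos'],s['eef_rot'])
d,K,M=cam('wrist'); im=d['image'][:,:,::-1].copy()
for z in(.09,.0):
    q=cv2.projectPoints((M.T@(np.array([.402,-.291,z])-d['eye'])).reshape(1,1,3),np.zeros(3),np.zeros(3),K,np.array(d['dist']))[0].ravel()
    cv2.circle(im,tuple(int(v) for v in q),3,(0,0,255),1)
cv2.imwrite('pics/w7.png',im)
```

```text
[ 0.40217321 -0.29131474  0.23251235] [ 3.14139878e+00 -5.03898812e-04  1.56936442e+00]
```

View pics/w7.png

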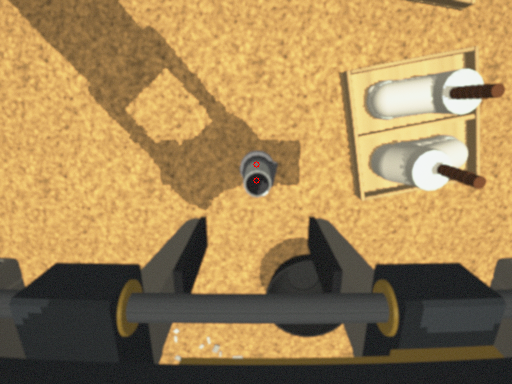

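The projected axis points fall on the adapter at (257,180) and (257,165), and both feet stand in their bays. Descending.

Request:
carry_out(plan=[0, 0, 0.02, 0, 0, 0, 0, 0, 0.035, 0, 0, 0, 0, 0, 0.035, 0, 0, 0, 0, 0, 0.035, 0, 0, 0, 0, 0, 0.025, 0, 0, 0, 0, 0, 0.018, 0, 0, 0, 0, 0, 0, 0, 0, 0, 0, 0, 0, 0, 0, 0])

```text
time_s: 25.78
eef_pos: [0.4025, -0.2898, 0.0641]
eef_rot: [-3.14, -0.002, 1.572]
contact_force: [-0.2, 0.0, 0.3]
finger_gap: 0.0643
gripper_force: 0.0
```

Request:
carry_out(plan=[0, 0, 0, 0, 0, 0, 0, 0, 0, 0, 0, 0, 0, 0, 0, 0, 0, 0, 0, 0, 0, 0, 0, 0, 0, 0, 0, 0, 0, 0, 0, 0, 0, 0, 0, 0, 0, 0, 0, 0, 0, 0, 0, 0, 0, 0, 0, 0], jaw=0, newtons=30)

```text
time_s: 26.45
eef_pos: [0.4025, -0.2916, 0.0651]
eef_rot: [3.141, 0.001, 1.571]
contact_force: [-0.7, 0.6, 3.7]
finger_gap: 0.0292
gripper_force: 30.0
```

Request:
carry_out(plan=[0, 0, -0.01, 0, 0, 0, 0, 0, -0.025, 0, 0, 0, 0, 0, -0.035, 0, 0, 0, 0, 0, -0.038, 0, 0, 0, 0, 0, -0.038, 0, 0, 0, 0, 0, -0.038, 0, 0, 0, 0, 0, -0.02, 0, 0, 0, 0, 0, 0, 0, 0, 0])

```text
time_s: 27.12
eef_pos: [0.4039, -0.2931, 0.2747]
eef_rot: [3.135, 0.008, 1.571]
contact_force: [0.2, -0.7, -1.4]
finger_gap: 0.0294
gripper_force: 30.0
```

Request:
carry_out(plan=[0.014, 0.006, 0, 0, 0, 0, 0.028, 0.0115, 0, 0, 0, 0, 0.035, 0.014, 0, 0, 0, 0, 0.035, 0.014, 0, 0, 0, 0, 0.035, 0.014, 0, 0, 0, 0, 0.035, 0.014, 0, 0, 0, 0, 0.035, 0.014, 0, 0, 0, 0, 0.035, 0.014, 0, 0, 0, 0])

```text
time_s: 27.78
eef_pos: [0.503, -0.0371, 0.2664]
eef_rot: [-3.138, -0.001, 1.571]
contact_force: [1.1, -1.0, -1.2]
finger_gap: 0.0294
gripper_force: 30.0
```

Request:
carry_out(plan=[0.035, 0.014, 0, 0, 0, 0, 0.035, 0.014, 0, 0, 0, 0, 0.035, 0.014, 0, 0, 0, 0, 0.035, 0.014, 0, 0, 0, 0, 0.035, 0.014, 0, 0, 0, 0, 0.035, 0.014, 0, 0, 0, 0, 0.035, 0.014, 0, 0, 0, 0, 0.02, 0.009, 0, 0, 0, 0])

```text
time_s: 28.45
eef_pos: [0.6099, 0.2292, 0.2656]
eef_rot: [-3.137, -0.001, 1.573]
contact_force: [0.3, -0.8, -1.5]
finger_gap: 0.0296
gripper_force: 30.0
```

Request:
carry_out(plan=[0.01, 0.005, 0, 0, 0, 0, 0, 0, 0, 0, 0, 0, 0, 0, 0, 0, 0, 0])

```text
time_s: 28.7
eef_pos: [0.6148, 0.2356, 0.2662]
eef_rot: [-3.138, 0.001, 1.572]
contact_force: [-0.1, -0.2, -3.0]
finger_gap: 0.0296
gripper_force: 30.0
```

Run:
```python
from h import *
s=env.observe(); print(s['eef_pos'],s['eef_rot'])
d,K,M=cam('wrist'); im=d['image'][:,:,::-1].copy()
for a in np.linspace(0,6.283,16):
    q=cv2.projectPoints((M.T@(np.array([.616+.042*np.cos(a),.236+.042*np.sin(a),.02])-d['eye'])).reshape(1,1,3),np.zeros(3),np.zeros(3),K,np.array(d['dist']))[0].ravel()
    cv2.circle(im,tuple(int(v) for v in q),1,(0,0,255),-1)
cv2.imwrite('pics/w8.png',im)
```

```text
[0.61476309 0.23561029 0.26620393] [-3.13773552e+00  1.18162943e-03  1.57159837e+00]
```

View pics/w8.png

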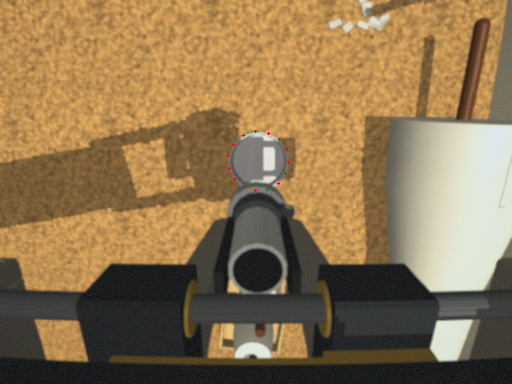

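The red rim points sit on the dish around (258,160), and the adapter hangs upright on the same axis. The large leg cast is clear of the gripper body. Lowering.

Request:
carry_out(plan=[0, 0, 0.02, 0, 0, 0, 0, 0, 0.036, 0, 0, 0, 0, 0, 0.036, 0, 0, 0, 0, 0, 0.036, 0, 0, 0, 0, 0, 0.032, 0, 0, 0, 0, 0, 0.02, 0, 0, 0, 0, 0, 0.01, 0, 0, 0, 0, 0, 0.003, 0, 0, 0])

```text
time_s: 29.42
eef_pos: [0.614, 0.2342, 0.0731]
eef_rot: [-3.137, 0.001, 1.569]
contact_force: [0.1, -1.2, -1.2]
finger_gap: 0.0298
gripper_force: 30.0
```

Request:
carry_out(plan=[0, 0, 0, 0, 0, 0, 0, 0, 0.002, 0, 0, 0, 0, 0, 0.001, 0, 0, 0, 0, 0, 0, 0, 0, 0])

```text
time_s: 29.75
eef_pos: [0.6168, 0.2358, 0.0741]
eef_rot: [3.139, -0.0, 1.571]
contact_force: [-0.6, 0.6, -1.7]
finger_gap: 0.0297
gripper_force: 30.0
```

Request:
carry_out(plan=[0, 0, 0.002, 0, 0, 0, 0, 0, 0.001, 0, 0, 0, 0, 0, 0.0005, 0, 0, 0, 0, 0, 0, 0, 0, 0])

```text
time_s: 30.08
eef_pos: [0.6158, 0.2358, 0.0692]
eef_rot: [3.141, -0.0, 1.571]
contact_force: [-0.2, -0.0, -1.3]
finger_gap: 0.0297
gripper_force: 30.0
```

Request:
carry_out(plan=[0, 0, 0.001, 0, 0, 0, 0, 0, 0, 0, 0, 0, 0, 0, 0, 0, 0, 0])

```text
time_s: 30.33
eef_pos: [0.6159, 0.2358, 0.0692]
eef_rot: [3.141, -0.0, 1.571]
contact_force: [-4.0, 0.1, 5.7]
finger_gap: 0.0295
gripper_force: 30.0
```

Request:
carry_out(plan=[0, 0, 0, 0, 0, 0, 0, 0, 0, 0, 0, 0, 0, 0, 0, 0, 0, 0, 0, 0, 0, 0, 0, 0, 0, 0, -0.015, 0, 0, 0, 0, 0, -0.03, 0, 0, 0, 0, 0, -0.04, 0, 0, 0, 0, 0, -0.04, 0, 0, 0], jaw=0.7)

```text
time_s: 31.0
eef_pos: [0.615, 0.2356, 0.1946]
eef_rot: [-3.14, 0.0, 1.571]
contact_force: [0.5, 0.3, -0.1]
finger_gap: 0.0645
gripper_force: 0.0
```

Request:
carry_out(plan=[0, 0, -0.04, 0, 0, 0, 0, -0.04, 0, 0, 0, 0, 0, -0.04, 0, 0, 0, 0, 0, -0.04, 0, 0, 0, 0, 0, -0.04, 0, 0, 0, 0, 0, 0, 0, 0, 0, 0, 0, 0, 0, 0, 0, 0])

```text
time_s: 31.58
eef_pos: [0.4541, 0.2359, 0.2338]
eef_rot: [3.141, -0.0, 1.572]
contact_force: [0.9, 0.3, 1.2]
finger_gap: 0.0645
gripper_force: 0.0
```

Run:
```python
from h import *
s=env.observe(); print(s['time_s'],s['eef_pos'],s['contact_force'])
e=cv2.resize(env.read_camera('scene')['image'],(800,600)); cv2.imwrite('pics/fin.png',e[:,:,::-1])
env.read_camera('top')
for n in('foot_a_stem','stump_a_stem','adapter_tube','bowl','spatula'):
    for c in('scene','top'): print(n,c,[(np.round(r['location'],3),round(r['conf'],2)) for r in env.recognise(n,c)][:3])
```

```text
31.5833 [0.45413232 0.2359026  0.23375462] [0.8791095  0.32004654 1.20165506]
foot_a_stem scene [(array([ 0.617, -0.282,  0.052]), 0.83)]
foot_a_stem top [(array([ 0.6  , -0.271,  0.054]), 0.65), (array([ 0.471, -0.474,  0.035]), 0.54)]
stump_a_stem scene [(array([0.632, 0.045, 0.072]), 0.93), (array([ 0.444, -0.458,  0.037]), 0.47)]
stump_a_stem top [(array([0.612, 0.052, 0.083]), 0.68)]
adapter_tube scene [(array([0.625, 0.224, 0.046]), 0.59)]
adapter_tube top [(array([0.611, 0.23 , 0.054]), 0.55)]
bowl scene [(array([0.639, 0.   , 0.009]), 0.71), (array([ 0.446, -0.462,  0.036]), 0.58)]
bowl top [(array([ 0.468, -0.47 ,  0.032]), 0.97)]
spatula scene [(array([0.576, 0.474, 0.001]), 0.58)]
spatula top [(array([0.579, 0.484, 0.003]), 0.92)]
```

View pics/fin.png

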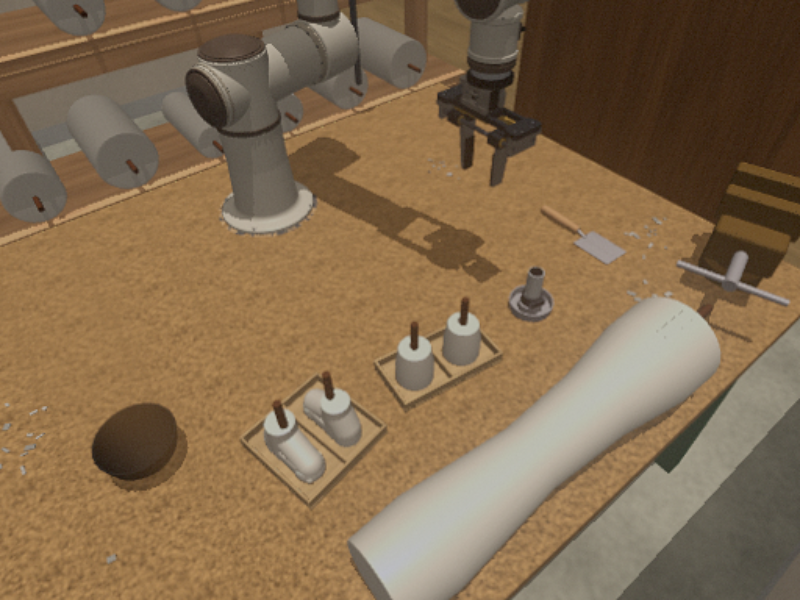

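All five pieces stand upright in place: feet near (290,440) and (335,415), stumps near (415,360) and (463,337), adapter in the dish at (532,290). The bowl and spatula have not moved, and the arm is clear. Handing in.

```bash
python3 -c "
from plant import env
print(env.hand_in())"
```

```text
the job is handed in; nothing more can be done
None
```

The job is done and handed in after about 32 s of robot time: both feet, both stumps and the adapter stand upright in their bays and the dish, and the bowl and spatula were left where they were.

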